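# Hang the guard and hold the chain tensioner wound

## Robot

A 6-joint arm with a two-finger parallel gripper is mounted at the origin on the work surface. World frame = base frame: x ahead of the robot, y to its left, z up, the work surface at z = 0. Lengths are in m, angles in rad, forces in N, time in s.
With the tool pointing down it reaches from about 0.35 to 0.975 m from the base axis. Payload 4.9 kg.
Tool frame: the origin (TCP) lies at the very end of the fingers, on their centre line; the grasp point (between the pads) lies 19 mm behind it; z points along the fingers, y is the line along which they close (so a half turn about z gives the same grasp; the last joint's range is limited). The gripper opens to 85 mm and grips with 20 to 120 N. Pads are 22 mm wide; open, the fingers measure 114 mm over their backs; the gripper's body (76 mm by 85 mm) begins 54 mm behind the grasp point. The pads swing forward as they close: fully open they stand 13 mm farther back than shut.
Start: joints at [1.182, 0.053, 1.613, -0, 1.476, -0.119], TCP at [0.167, 0.602, 0.231] pointing down, gripper open.
Joint ranges: [-3.01, 3.01], [-1.01, 2.22], [0.06, 2.58], [-1.02, 4.17], [0.09, 2.62], [-3.14, 3.14]. Speed limits (rad/s): [2.57, 2.57, 3.14, 3.14, 3.14, 3.14].

## Interface

Orientations are given as a rotation vector (axis times angle).
In Python, from station import ctrl gives the robot as it stands.
- The arm moves only by the tool jog_arm, never from a script. Its argument "plan" is a list of rows, each a list of 7 numbers: the shift along the tool's x, y, z in units of 0.02 m (1.0 is 0.02 m), then the turn, a rotation vector about the tool's x, y, z in units of 45 degrees (1.0 is 45 degrees), then the opening, from -1 (shut) to 1 (fully open). A call has 1 to 8 rows; each row shifts and turns the commanded pose from where the row before left it, along the tool's axes as they then stand; what a row does not reach is not made up. A row lasts 1/10 s, in which the tool goes at most 50 mm and 8.59 degrees, less where a joint would pass 70% of its speed; a pose out of reach is approached as far as the arm can. A call with a number of a shift or a turn outside -1 to 1 is refused whole. A call with a gripper value outside its range is refused whole. The fingers move at their own pace and stop on an object; "grip_force" is the grip in N (left out, the last holds). Time passes only in rows, so rows that do not move let the fingers close. It gives the time, the measured TCP pose, the force, the opening and the grip force at its end, in the units of the state.
- ctrl.get_obs(): the state, without advancing time (a new reading comes with each control period).
- ctrl.get_image(name): name is "scene" or "side" or "wrist"; returns (picture, depth): 480x640x3 uint8, red, green, blue; 480x640 float32, m along the optical axis (not along the pixel's ray), 0 where there is no reading.
- ctrl.camera_info(name): a dict with "camera_matrix" (3x3 intrinsics, pixels), "rvec" (rotation vector, rad) and "tvec" (3), from world to camera coordinates, as OpenCV has them; the wrist camera has in their place "T_tool_cam" (4x4, takes a point from camera to tool coordinates, whose origin is the TCP and whose axes are the flange's). Camera axes: x right, y down, z forward; pixel columns grow to the right and rows downward; lengths in m; the calibration is good to about 2 mm. A picture is of the moment at which its call begins: read the wrist's pose just before it. camera_info takes no time and is no camera call.
- ctrl.finish_job(): hands the job in; it is judged then, once.
The state is a dict: "t": time; "q": joint angles; "dq": joint speeds; "effort": joint torques, N m; "tool_pos": TCP position; "tool_rot": TCP orientation; "contact_force": force on the tool from outside, world axes, zero at the start; "wrist_torque": the same for the moment, N m; "opening": finger opening in m; "grip_force": force on a finger pad.
Only numpy, scipy, OpenCV 4.12 (cv2) and the standard library are available. Lean on these libraries where they do the work, as an engineer would, in place of code of your own. Each camera call takes 0.05 s, during which the arm holds its last target. There are 200 camera calls.

## Task

Get the drive-chain tensioner ready for a chain to be slipped on: lift the yellow guard off the tensioner and hang it astride the steel rail, and let go of it there. Then take the tensioner's cage arm by its blue knob, swing it forward against its spring all the way to the red stop pin, and finish while still holding it there with the gripper; leave everything else on the bench where it is.

Things in the scene. Friction and masses are not known exactly. Their poses are not given: they have to be found in the camera images.
- tensioner: Aluminium base plate, 160 x 200 x 12 mm, fixed to the bench (its place and heading vary), with the pivot of the cage arm. Origin: on the bench, on the vertical pivot axis; z up. At rest the cage arm lies along its +y; -x is forward (roughly towards the robot). The plate spans x -95 to 65 mm, y -65 to 135 mm. A red stop pin, 12 mm in diameter, rises to 52 mm at x -65, y 29 mm. The pivot body is 36 mm in diameter and 68 mm high.
- cage_arm (a joint): Angle of the cage arm about the vertical pivot axis: 0 at rest (arm along the tensioner's +y), growing anticlockwise seen from above, to the stop at 0.95 rad (arm tip swung towards the tensioner's -x). A spring turns it back to 0 with 0.32 N m at rest, 0.70 N m at the stop (about 3 to 6.5 N at the knob), so it returns if let go. Wound means over 0.89 rad. While the guard is in place its wall blocks the arm at about 0.3 rad.
- knob_top (a point): Top centre of the blue upright knob on the cage arm, 22 mm in diameter, 110 mm from the pivot axis, top 112 mm above the bench. The knob's round side is free for the top 44 mm; below is the black idler wheel, 47 mm in diameter, its top 56 mm above the bench. The knob is fixed to the arm and moves on an arc of 110 mm radius.
- guard: Yellow sheet-metal guard, about 0.3 kg, an inverted U open below and at both ends (along its y): 52 mm wide (x), 90 mm long (y), 72 mm high, walls 4 mm, inner gap 44 mm. On top stands a black fin to lift it by, 12 mm thick (x), 50 mm long (y), from 72 to 105 mm. Origin: centre of the lower edges of its walls; z up. It starts standing on the tensioner's base plate (12 mm above the bench) astride the pivot body, its y along the tensioner's y, and must rise 60 mm to come clear.
- guard_fin (a point): Top centre of the guard's fin, 105 mm above the guard's lower edges.
- guard_under (a point): Centre of the underside of the guard's top sheet, 66 mm above its lower edges: this rests on the rail.
- rail: Parking rail fixed to the bench (place and heading vary, and it may be left or right of the tensioner): wooden foot 90 x 280 x 12 mm, two wooden posts 22 x 18 mm, 158 mm high, 250 mm apart along its y, and a steel bar between them. Origin: on the bench under the bar's middle; z up, y along the bar.
- rail_mid (a point): Middle of the rail's steel bar, on its axis, 150 mm above the bench; bar 16 mm in diameter, 232 mm free between the posts; axes as the rail's.
- tin: Brass-coloured closed tin, 48 mm in diameter, 45 mm high, fixed, between and in front of the two fixtures; origin at its underside. Bystander.
- spare_wheel: Black ring, 44 mm in diameter, 14 mm high, lying flat. Bystander.
- screwdriver: Screwdriver lying behind the fixtures, about 200 mm long. Bystander.
- offcut: Wood offcut 50 x 130 x 30 mm. Bystander.
- mug: Blue mug, 80 mm in diameter, 90 mm high, far left. Bystander.
- oil: Grey oil bottle with red cap, 48 mm in diameter, 130 mm high, far right. Bystander.
- steering_plate: Dark flat plate with two round holes, 110 x 160 x 8 mm, lying flat. Bystander.
- tray: Open metal tray 100 x 150 x 60 mm. Bystander.
Things that resemble listed ones, but are neither listed nor needed, are in the scene too. Of the things shaped like the guard, the yellow one is meant.

How it is judged:
On the way, in this order (a step that is already met when the one before it is completed fails the run):
1. the guard hangs astride the rail, let go of and at rest (x of guard_under in the frame of rail_mid between -0.02 and 0.02 m and y of guard_under in the frame of rail_mid between -0.085 and 0.085 m and z of guard_under in the frame of rail_mid between 0 and 0.02 m and angle between guard's own z axis and vertical below 0.4 rad and angle between the y axis of guard and the y axis of rail, either way round below 0.35 rad and contact force between guard and rail above 0.8 N and contact force between guard and the fingers below 0.1 N and linear speed of guard below 0.05 m/s), for 0.3 s.
2. with the guard hung, the cage arm is held at its stop (all of step 1 and value of joint cage_arm above 0.89 rad and contact force between cage_arm and the fingers above 2 N), for 0.3 s.
At the end, for the whole second after the job is handed in: Cage arm over 0.89 rad, fingers on it over 2 N. Guard hangs on the bar, released, at rest: middle of its underside within 20 mm across, 85 mm along, 0-20 mm above the bar axis, leaning under 0.4 rad, its length within 0.35 rad of the bar, over 0.8 N on the rail (all of step 2); the arm keeps its last pose, push and grip.
It fails at once if a bystander on the bench is pushed away by more than 30 mm (distance of any of spare_wheel, screwdriver, offcut, mug, oil, steering_plate, tray from where it was at the start of the episode above 0.03 m).
It also fails if it takes over 54 s, if anything falls off the work surface, if the arm or the gripper's body presses on something with over 40 N, if the wrist force passes 120 N, or if a joint passes its speed limit or range.

## Working session

There is one attempt and no reset: what is moved stays moved. The work goes in short steps, Python scripts to look and compute and a tool call to move; the robot and the scene stay as the last step left them, time stands still between calls to the robot, and variables do not carry over. Pictures are saved under pics/ and viewed, at most 10 in all, crops included, and the job is handed in when it is done.

Besides the shell and the picture viewer there is one more tool, called as name([rows], argument=value, ...), one row to a line, values as JSON. jog_arm: Moves the arm, as the interface text tells. Shifts and turns lie within -1 to 1; 1 stands for 0.02 m of shift or 45 degrees of turn. Its arguments: {"type":"object","properties":{"plan":{"type":"array"},"grip_force":{"type":"number"}},"required":["plan"]}

```bash
mkdir -p pics; ls
cat > h.py <<'E'
import numpy as np,cv2
from station import ctrl
from scipy.spatial.transform import Rotation as R
def cam(n,obs=None):
    i=ctrl.camera_info(n);K=np.array(i["camera_matrix"])
    if n=="wrist":
        o=obs; T=np.eye(4);T[:3,:3]=R.from_rotvec(o["tool_rot"]).as_matrix();T[:3,3]=o["tool_pos"]
        return K,T@np.array(i["T_tool_cam"])
    Rm=R.from_rotvec(np.ravel(i["rvec"])).as_matrix();T=np.eye(4);T[:3,:3]=Rm.T;T[:3,3]=-Rm.T@np.ravel(i["tvec"])
    return K,T
def grab(n):
    o=ctrl.get_obs();im,d=ctrl.get_image(n);K,T=cam(n,o);return im,d,K,T
def cloud(d,K,T):
    v,u=np.mgrid[:480,:640];P=np.stack([(u-K[0,2])/K[0,0]*d,(v-K[1,2])/K[1,1]*d,d],-1)
    W=P@T[:3,:3].T+T[:3,3];W[d<=0]=np.nan;return W
def ray(u,v,z,K,T):
    r=T[:3,:3]@np.linalg.inv(K)@np.array([u,v,1.]);return T[:3,3]+r*(z-T[2,3])/r[2]
def save(n,im): cv2.imwrite("pics/"+n,im[...,::-1])
E
python3 - <<'E'
from h import *
for n in("scene","side"):
    im,d,K,T=grab(n);np.savez(n+".npz",im=im,d=d,K=K,T=T);save(n+"0.png",im);print(n,T[:3,3].round(3))
o=ctrl.get_obs();print(o)
E
```

```text
pics
scene [1.075 0.884 0.989]
side [-0.668 -1.143  1.175]
{'t': 0.1, 'q': array([ 1.18202126e+00,  5.33145983e-02,  1.61418708e+00,  2.11632610e-05,
        1.47597055e+00, -1.19013588e-01]), 'dq': array([ 1.82212584e-03, -1.01541305e-03, -2.47386893e-03, -1.29283159e-03,
       -1.97303859e-03, -7.64764926e-05]), 'effort': array([-2.28674274e-06, -3.94902420e+01, -3.71363819e+01, -1.42423009e-04,
        3.92306509e-03, -1.29349382e-05]), 'tool_pos': array([0.16634877, 0.60186681, 0.23015306]), 'tool_rot': array([-4.22393421e-01, -3.11256902e+00,  2.84902130e-03]), 'contact_force': array([ 0.26651681, -0.23309497, -0.09108326]), 'wrist_torque': array([-0.03945445,  0.00979081,  0.01952539]), 'grip_force': 0.0, 'opening': 0.0855201855681601}
```

View pics/scene0.png

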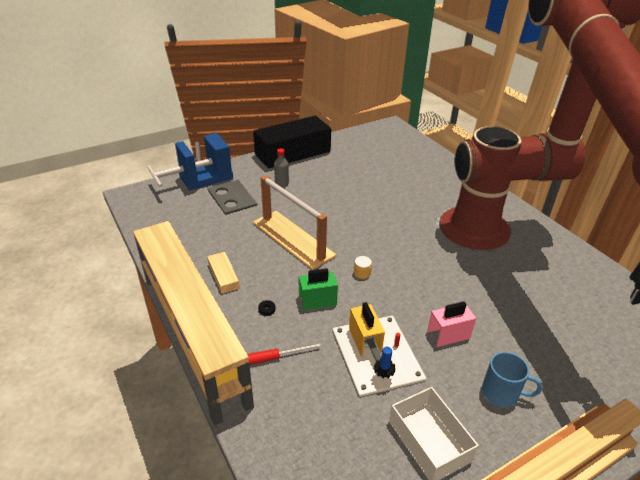

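View pics/side0.png

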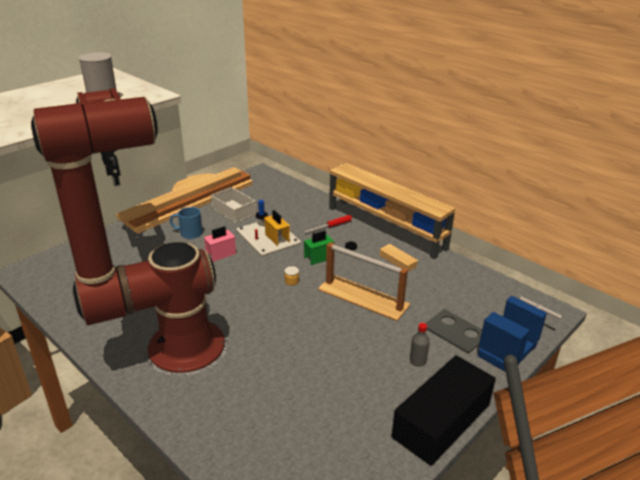

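The scene view shows the yellow guard at (367,328) on the white plate, the blue knob at (387,358), the red stop pin at (397,340) and the rail bar from (265,183) to (322,215). Possible mix-ups are the green guard (318,290), the pink guard (452,323), the brass tin (363,268) and the blue mug (507,380). I choose the yellow one, and will measure it and check it in a crop.

```bash
cat > m.py <<'E'
from h import *
f=np.load("scene.npz");im,d,K,T=f["im"],f["d"],f["K"],f["T"];W=cloud(d,K,T)
hsv=cv2.cvtColor(im,cv2.COLOR_RGB2HSV);H,S,V=[hsv[...,i].astype(int) for i in range(3)]
v,u=np.mgrid[:480,:640]
box=lambda a,b,c,e:(u>=a)&(u<=b)&(v>=c)&(v<=e)
z=W[...,2]
def rect(n,m):
    P=W[m];r=cv2.minAreaRect((P[:,:2]*1000).astype(np.float32));print(n,len(P),P.mean(0).round(4),"rect",np.round(r[0],1),np.round(r[1],1),round(r[2],1),"z",np.nanpercentile(P[:,2],[2,50,98]).round(3));return P
bx=box(345,390,295,360)
rect("guard top sheet",bx&(H>15)&(H<32)&(S>120)&(abs(z-.084)<.006))
P=rect("fin",bx&(V<70)&(z>.095)&(z<.125))
rect("fin top",bx&(V<70)&(z>.111)&(z<.125))
rect("plate",box(325,430,310,395)&(S<60)&(V>120)&(abs(z-.012)<.006))
rect("knob",box(375,400,340,380)&(H>100)&(H<130)&(S>120)&(z>.06))
rect("knobtop",box(375,400,340,380)&(H>100)&(H<130)&(S>120)&(z>.106))
rect("pin",box(390,405,325,352)&((H<8)|(H>172))&(S>140)&(z>.02))
P=rect("bar",box(262,326,175,235)&(S<70)&(z>.125)&(z<.17))
rect("posts",box(255,335,170,265)&(S>90)&(z>.15)&(z<.17))
rect("foot",box(245,340,205,270)&(S>90)&(abs(z-.012)<.005))
rect("tin",box(350,375,255,280)&(abs(z-.045)<.005))
save("crop.png",cv2.resize(im[235:405,300:480],None,fx=3,fy=3,interpolation=cv2.INTER_CUBIC))
E
python3 m.py
```

```text
guard top sheet 518 [0.557  0.2265 0.0835] rect [551.5 220. ] [91.  53.8] 76.4 z [0.079 0.084 0.088]
fin 142 [0.5555 0.2253 0.1106] rect [553.2 221.4] [49.2 12.7] 78.2 z [0.097 0.114 0.119]
fin top 80 [0.5539 0.2221 0.1161] rect [553.4 221.5] [49.3 10.8] 75.0 z [0.112 0.116 0.119]
plate 2966 [0.5544 0.2835 0.0117] rect [515.4 245.1] [256.  214.2] 74.9 z [0.007 0.012 0.016]
knob 195 [0.582  0.3365 0.0913] rect [579.  333.8] [18.6 20.9] 85.8 z [0.061 0.093 0.114]
knobtop 63 [0.5799 0.3343 0.1106] rect [578.7 333.6] [19.4 17.3] 55.7 z [0.107 0.111 0.114]
pin 45 [0.4973 0.2712 0.0393] rect [496.7 270.4] [9.5 8.4] 16.7 z [0.021 0.041 0.055]
bar 356 [ 0.5208 -0.2076  0.1545] rect [ 520.8 -213.8] [ 18.8 233. ] 11.5 z [0.146 0.155 0.161]
posts 86 [ 0.5146 -0.1825  0.1561] rect [ 518.8 -213.7] [ 26.4 271.5] 11.2 z [0.15  0.156 0.161]
foot 1669 [ 0.522  -0.2088  0.0116] rect [ 519.6 -213.4] [ 92.9 284.7] 11.2 z [0.007 0.012 0.016]
tin 149 [0.4206 0.0091 0.0447] rect [420.7   8.3] [46.2 40.7] 56.9 z [0.041 0.045 0.049]
```

View pics/crop.png

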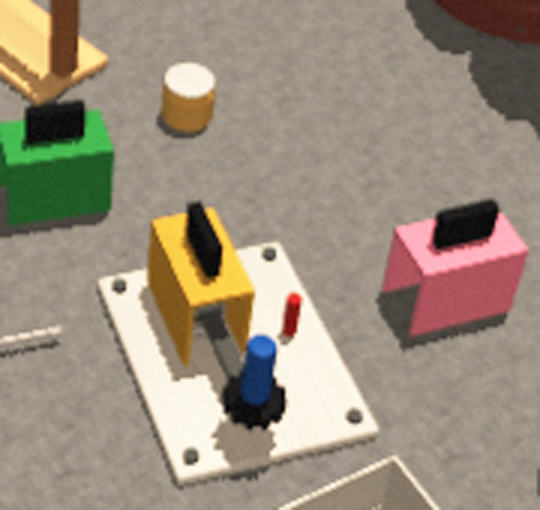

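The crop confirms the yellow guard with its black fin astride the pivot, with the knob and red pin beside it. The measured sizes agree with those given: top 91x54 at z 0.084, fin 49x12 at z 0.117, bar 233 mm at z 0.15. First I turn the tool, then travel to above the fin.

jog_arm([
  [0, 0, 0, 0, 0, 0.19, 1],
  [0, 0, 0, 0, 0, 0.19, 1],
  [0, 0, 0, 0, 0, 0.19, 1],
  [0, 0, 0, 0, 0, 0.19, 1],
  [0, 0, 0, 0, 0, 0.19, 1],
  [0, 0, 0, 0, 0, 0.19, 1],
  [0, 0, 0, 0, 0, 0.19, 1],
  [0, 0, 0, 0, 0, 0.19, 1],
])

```text
t: 0.9
tool_pos: [0.1664, 0.602, 0.2305]
tool_rot: [2.106, 2.33, -0.002]
contact_force: [0.3, 0.2, 0.3]
opening: 0.0852
grip_force: 0.0
```

jog_arm([
  [0, 0, 0, 0, 0, 0.19, 1],
  [0, 0, 0, 0, 0, 0.19, 1],
  [0, 0, 0, 0, 0, 0.06, 1],
  [-0.58, 0.97, 0, 0, 0, 0, 1],
  [-0.58, 0.97, 0, 0, 0, 0, 1],
  [-0.58, 0.97, 0, 0, 0, 0, 1],
  [-0.58, 0.97, 0, 0, 0, 0, 1],
  [-0.58, 0.97, 0, 0, 0, 0, 1],
])

```text
t: 1.7
tool_pos: [0.2475, 0.5222, 0.2306]
tool_rot: [2.469, 1.942, -0.002]
contact_force: [-0.2, 0.7, 0.9]
opening: 0.0852
grip_force: 0.0
```

jog_arm([
  [-0.58, 0.97, 0, 0, 0, 0, 1],
  [-0.58, 0.97, 0, 0, 0, 0, 1],
  [-0.58, 0.97, 0, 0, 0, 0, 1],
  [-0.58, 0.97, 0, 0, 0, 0, 1],
  [-0.58, 0.97, 0, 0, 0, 0, 1],
  [-0.58, 0.97, 0, 0, 0, 0, 1],
  [-0.58, 0.97, 0, 0, 0, 0, 1],
  [-0.58, 0.97, 0, 0, 0, 0, 1],
])

```text
t: 2.5
tool_pos: [0.3764, 0.3954, 0.2307]
tool_rot: [2.47, 1.942, -0.001]
contact_force: [0.6, 0.4, -0.3]
opening: 0.0855
grip_force: 0.0
```

jog_arm([
  [-0.58, 0.97, 0, 0, 0, 0, 1],
  [-0.58, 0.97, 0, 0, 0, 0, 1],
  [-0.58, 0.97, 0, 0, 0, 0, 1],
  [-0.58, 0.97, 0, 0, 0, 0, 1],
  [-0.58, 0.97, 0, 0, 0, 0, 1],
  [-0.58, 0.97, 0, 0, 0, 0, 1],
  [-0.58, 0.97, 0, 0, 0, 0, 1],
  [0, 0, 0, 0, 0, 0, 1],
])

```text
t: 3.3
tool_pos: [0.49, 0.2836, 0.2307]
tool_rot: [2.472, 1.938, -0.002]
contact_force: [-0.1, 0.0, -0.5]
opening: 0.0853
grip_force: 0.0
```

Run:
```python
from h import *
im,d,K,T=grab("wrist");W=cloud(d,K,T);z=W[...,2]
hsv=cv2.cvtColor(im,cv2.COLOR_RGB2HSV);H,S,V=[hsv[...,i].astype(int) for i in range(3)]
yel=(H>15)&(H<32)&(S>120)&(abs(z-.084)<.008)
near=(np.hypot(W[...,0]-.553,W[...,1]-.221)<.05)
fin=near&(V<80)&(z>.105)&(z<.13)
kn=(H>100)&(H<130)&(S>120)&(z>.1)&(z<.125)&(np.hypot(W[...,0]-.579,W[...,1]-.333)<.03)
for n,m in(("top",yel),("fin",fin),("knob",kn)):
    P=W[m];print(n,len(P))
    if len(P)>9:
        r=cv2.minAreaRect((P[:,:2]*1000).astype(np.float32));print(np.round(r[0],1),np.round(r[1],1),r[2],np.median(P[:,2]))
save("w1.png",im)
print(R.from_rotvec(ctrl.get_obs()["tool_rot"]).as_matrix().round(3),ctrl.get_obs()["tool_pos"])
```

```text
top 3989
[550.6 219.8] [90.3 52.4] 76.1761703491211 0.08549370810188556
fin 998
[550.4 220.5] [49.7 12. ] 76.43619537353516 0.11803611356724053
knob 756
[576.7 332. ] [20.5 20.6] 30.99064826965332 0.11298898303292498
[[ 0.238  0.971 -0.001]
 [ 0.971 -0.238 -0.   ]
 [-0.001 -0.001 -1.   ]] [0.48904378 0.28454717 0.23065149]
```

jog_arm([
  [-0.59, 0.95, 0, 0, 0, 0, 1],
  [-0.59, 0.95, 0, 0, 0, 0, 1],
  [-0.59, 0.95, 0, 0, 0, 0, 1],
  [-0.58, 0.95, 0, 0, 0, 0, 1],
  [0, 0, 1, 0, 0, 0, 1],
  [0, 0, 1, 0, 0, 0, 1],
  [0, 0, 1, 0, 0, 0, 1],
  [0, 0, 0, 0, 0, 0, 1],
])

```text
t: 4.15
tool_pos: [0.5487, 0.2219, 0.1673]
tool_rot: [-2.466, -1.941, 0.01]
contact_force: [-0.5, 0.1, -1.0]
opening: 0.0853
grip_force: 0.0
```

jog_arm([
  [0, 0, 1, 0, 0, 0, 1],
  [0, 0, 1, 0, 0, 0, 1],
  [0, 0, 0.8, 0, 0, 0, 0.4],
  [0, 0, 0.7, 0, 0, 0, 0],
  [0, 0, 0.5, 0, 0, 0, -0.1],
  [0, 0, 0, 0, 0, 0, -0.2],
  [0, 0, 0, 0, 0, 0, -0.2],
  [0, 0, 0, 0, 0, 0, -0.2],
])

```text
t: 4.95
tool_pos: [0.5523, 0.2219, 0.0924]
tool_rot: [2.469, 1.941, 0.003]
contact_force: [-0.2, 0.8, 0.6]
opening: 0.0339
grip_force: 0.0
```

jog_arm([
  [0, 0, 0.15, 0, 0, 0, -0.5],
  [0, 0, 0, 0, 0, 0, -1],
  [0, 0, 0, 0, 0, 0, -1],
  [0, 0, 0, 0, 0, 0, -1],
  [0, 0, 0, 0, 0, 0, -1],
  [0, 0, 0, 0, 0, 0, -1],
  [0, 0, 0, 0, 0, 0, -1],
], grip_force=60)

```text
t: 5.65
tool_pos: [0.5518, 0.2218, 0.0887]
tool_rot: [2.47, 1.941, 0.001]
contact_force: [-1.0, -0.1, 2.4]
opening: 0.0109
grip_force: 59.0
```

jog_arm([
  [0, 0, -0.5, 0, 0, 0, -1],
  [0, 0, -0.8, 0, 0, 0, -1],
  [0, 0, -0.8, 0, 0, 0, -1],
  [0, 0, -1, 0, 0, 0, -1],
  [0, 0, -1, 0, 0, 0, -1],
  [0, 0, -1, 0, 0, 0, -1],
  [0, 0, -1, 0, 0, 0, -1],
  [0, 0, -1, 0, 0, 0, -1],
])

```text
t: 6.45
tool_pos: [0.5517, 0.2217, 0.2327]
tool_rot: [2.469, 1.941, 0.002]
contact_force: [0.2, -0.1, -2.6]
opening: 0.0115
grip_force: 58.5
```

jog_arm([
  [0, 0, -1, 0, 0, 0, -1],
  [0, 0, -1, 0, 0, 0, -1],
  [0, 0, 0, 0, 0, 0, -1],
  [0, 0, 0, 0, 0, 0, -1],
])

```text
t: 6.85
tool_pos: [0.5517, 0.2217, 0.2712]
tool_rot: [2.469, 1.941, 0.002]
contact_force: [-0.5, 0.5, -3.6]
opening: 0.0108
grip_force: 58.8
```

jog_arm([
  [-0.5, 0.08, 0, 0, 0, 0, -1],
  [-0.93, 0.16, 0, 0, 0, 0, -1],
  [-0.93, 0.16, 0, 0, 0, 0, -1],
  [-0.93, 0.16, 0, 0, 0, 0, -1],
  [-0.93, 0.16, 0, 0, 0, 0, -1],
  [-0.93, 0.16, 0, 0, 0, 0, -1],
  [-0.93, 0.16, 0, 0, 0, 0, -1],
  [-0.93, 0.16, 0, 0, 0, 0, -1],
])

```text
t: 7.65
tool_pos: [0.5407, 0.0784, 0.2684]
tool_rot: [-2.469, -1.94, 0.004]
contact_force: [-0.3, -0.4, -2.4]
opening: 0.0113
grip_force: 58.6
```

jog_arm([
  [-0.93, 0.16, 0, 0, 0, 0, -1],
  [-0.93, 0.16, 0, 0, 0, 0, -1],
  [-0.93, 0.16, 0, 0, 0, 0, -1],
  [-0.93, 0.16, 0, 0, 0, 0, -1],
  [-0.93, 0.16, 0, 0, 0, 0, -1],
  [-0.93, 0.16, 0, 0, 0, 0, -1],
  [-0.93, 0.16, 0, 0, 0, 0, -1],
  [-0.93, 0.16, 0, 0, 0, 0, -1],
])

```text
t: 8.45
tool_pos: [0.5303, -0.072, 0.2684]
tool_rot: [-2.468, -1.94, 0.003]
contact_force: [-0.1, 0.1, -2.9]
opening: 0.0112
grip_force: 58.6
```

jog_arm([
  [-0.93, 0.16, 0, 0, 0, 0, -1],
  [-0.93, 0.16, 0, 0, 0, 0, -1],
  [-0.93, 0.16, 0, 0, 0, 0, -1],
  [-0.5, 0.08, 0, 0, 0, 0, -1],
  [0, 0, 0, 0, 0, -0.18, -1],
  [0, 0, 0, 0, 0, -0.18, -1],
  [0, 0, 0, 0, 0, -0.18, -1],
  [0, 0, 0, 0, 0, 0, -1],
])

```text
t: 9.25
tool_pos: [0.5263, -0.1373, 0.2693]
tool_rot: [-2.005, -2.416, 0.001]
contact_force: [0.1, 1.1, -2.8]
opening: 0.011
grip_force: 58.6
```

```bash
cat > r.py <<'E'
from h import *
import sys
o=ctrl.get_obs();print(o["tool_pos"].round(4),R.from_rotvec(o["tool_rot"]).as_matrix().round(3).tolist(),o["contact_force"].round(1))
for n in("scene","wrist","side"):
    im,d,K,T=grab(n);save(sys.argv[1]+n+".png",im);W=cloud(d,K,T);z=W[...,2]
    hsv=cv2.cvtColor(im,cv2.COLOR_RGB2HSV);H,S,V=[hsv[...,i].astype(int) for i in range(3)]
    near=np.hypot(W[...,0]-.52,W[...,1]+.214)<.19
    yel=near&(H>15)&(H<32)&(S>120)&(z>.15)
    bar=near&(S<70)&(z>.140)&(z<.164)&(V>60)
    foot=near&(abs(z-.012)<.005)&(S>60)
    for nm,m in(("bar",bar),("guard",yel),("foot",foot)):
        P=W[m]
        if len(P)>20:
            r=cv2.minAreaRect((P[:,:2]*1000).astype(np.float32));print(n,nm,len(P),np.round(r[0],1),np.round(r[1],1),round(r[2],1),"z",np.percentile(P[:,2],[2,50,98]).round(4))
E
python3 r.py r1
```

```text
[ 0.5263 -0.1373  0.2693] [[-0.184, 0.983, -0.002], [0.983, 0.184, 0.001], [0.001, -0.002, -1.0]] [ 0.1  1.1 -2.8]
scene bar 193 [ 519.6 -213.3] [ 20.1 233.9] 12.0 z [0.1462 0.1553 0.1602]
scene guard 1011 [ 529.5 -139.3] [57.7 98. ] 12.8 z [0.1944 0.2369 0.2666]
scene foot 1649 [ 470.3 -223.1] [196.4 282.7] 10.6 z [0.0077 0.0117 0.016 ]
wrist bar 683 [ 517.2 -211. ] [ 14.3 227.9] 11.5 z [0.1532 0.1583 0.1605]
wrist guard 9524 [ 517.7 -118.6] [62.1 79.1] 10.4 z [0.2089 0.2661 0.2678]
wrist foot 3752 [ 497.3 -119.2] [89.8 85.4] 11.4 z [0.011  0.0133 0.015 ]
side bar 370 [ 516.1 -214.2] [ 32.8 229.3] 13.3 z [0.142  0.1526 0.16  ]
side guard 892 [ 486.9 -124.9] [ 99.1 191. ] 56.7 z [0.1919 0.2394 0.3984]
side foot 1287 [ 513.3 -216.2] [100.2 289. ] 11.9 z [0.0072 0.0108 0.0157]
```

jog_arm([
  [-0.92, -0.26, 0, 0, 0, 0, -1],
  [-0.92, -0.27, 0, 0, 0, 0, -1],
  [-0.92, -0.26, 0, 0, 0, 0, -1],
  [-0.92, -0.27, 0, 0, 0, 0, -1],
  [0, 0, 0.3, 0, 0, 0, -1],
  [0, 0, 0.2, 0, 0, 0, -1],
  [0, 0, 0, 0, 0, 0, -1],
])

```text
t: 10.1
tool_pos: [0.5192, -0.2127, 0.2588]
tool_rot: [-2.004, -2.416, 0.0]
contact_force: [0.3, 0.1, -1.8]
opening: 0.0112
grip_force: 58.6
```

```bash
python3 r.py r2
```

```text
[ 0.5192 -0.2127  0.2588] [[-0.185, 0.983, -0.002], [0.983, 0.185, 0.002], [0.002, -0.002, -1.0]] [ 0.3  0.1 -1.8]
scene bar 274 [ 519.7 -212.1] [ 18.8 234.7] 11.8 z [0.145  0.1542 0.16  ]
scene guard 936 [ 521.2 -213.5] [57.2 96.1] 11.4 z [0.1835 0.2271 0.2568]
scene foot 1652 [ 519. -214.] [ 94.9 283.8] 11.6 z [0.0074 0.0116 0.016 ]
wrist bar 2986 [ 503.8 -146.7] [14.6 96.2] 11.6 z [0.1541 0.1584 0.1604]
wrist guard 9554 [ 510.4 -165.6] [ 52.1 135.9] 10.7 z [0.1935 0.2561 0.2578]
wrist foot 8287 [ 504.7 -153.5] [ 90.2 155.6] 11.5 z [0.0114 0.0133 0.015 ]
side bar 370 [ 513.5 -217. ] [ 25.6 227.3] 12.3 z [0.1425 0.1529 0.1601]
side guard 942 [ 521.5 -172.6] [ 92.  182.6] 12.8 z [0.183  0.2307 0.3966]
side foot 1294 [ 514.8 -220.4] [ 99.7 280.7] 11.5 z [0.0072 0.0107 0.016 ]
```

jog_arm([
  [0, 0, 0.6, 0, 0, 0, -1],
  [0, 0, 0.7, 0, 0, 0, -1],
  [0, 0, 0.7, 0, 0, 0, -1],
  [0, 0, 0.7, 0, 0, 0, -1],
  [0, 0, 0.6, 0, 0, 0, -1],
  [0, 0, 0.5, 0, 0, 0, -1],
  [0, 0, 0.4, 0, 0, 0, -1],
  [0, 0, 0, 0, 0, 0, -1],
])

```text
t: 11.05
tool_pos: [0.5189, -0.2133, 0.1746]
tool_rot: [-2.004, -2.416, 0.001]
contact_force: [-0.4, 0.2, -1.7]
opening: 0.011
grip_force: 58.5
```

jog_arm([
  [0, 0, 0.1, 0, 0, 0, -1],
  [0, 0, 0.1, 0, 0, 0, -1],
  [0, 0, 0.05, 0, 0, 0, -1],
  [0, 0, 0, 0, 0, 0, -1],
])

```text
t: 11.45
tool_pos: [0.5197, -0.2137, 0.1715]
tool_rot: [2.006, 2.418, 0.0]
contact_force: [1.1, 0.6, -1.7]
opening: 0.0111
grip_force: 58.5
```

jog_arm([
  [0, 0, 0.1, 0, 0, 0, -1],
  [0, 0, 0.1, 0, 0, 0, -1],
  [0, 0, 0, 0, 0, 0, -1],
  [0, 0, 0, 0, 0, 0, -1],
])

```text
t: 11.85
tool_pos: [0.5199, -0.2138, 0.1686]
tool_rot: [2.005, 2.417, 0.0]
contact_force: [-3.3, 1.1, 5.4]
opening: 0.0109
grip_force: 59.6
```

jog_arm([
  [0, 0, 0, 0, 0, 0, -0.5],
  [0, 0, 0, 0, 0, 0, -0.4],
  [0, 0, 0, 0, 0, 0, -0.2],
  [0, 0, 0, 0, 0, 0, 0],
  [0, 0, 0, 0, 0, 0, 0],
  [0, 0, -0.3, 0, 0, 0, 0],
  [0, 0, -0.5, 0, 0, 0, 0],
  [0, 0, -0.8, 0, 0, 0, 0],
])

```text
t: 12.65
tool_pos: [0.5193, -0.2135, 0.1996]
tool_rot: [-2.005, -2.417, 0.0]
contact_force: [0.4, -0.2, -0.4]
opening: 0.0428
grip_force: 0.0
```

jog_arm([
  [0, 0, -1, 0, 0, 0, 0],
  [0, 0, -1, 0, 0, 0, 0],
  [0, 0, -1, 0, 0, 0, 0],
  [0, 0, 0, 0, 0, 0, 0],
  [0, 0, 0, 0, 0, 0, 0],
])

```text
t: 13.15
tool_pos: [0.52, -0.2139, 0.2605]
tool_rot: [2.004, 2.416, 0.001]
contact_force: [-0.2, 0.2, 0.0]
opening: 0.0425
grip_force: 0.0
```

```bash
python3 r.py r3
```

```text
[ 0.52   -0.2139  0.2605] [[-0.185, 0.983, 0.002], [0.983, 0.185, -0.001], [-0.001, 0.002, -1.0]] [-0.2  0.2  0. ]
scene bar 191 [ 520.7 -213.9] [ 21.9 233. ] 12.0 z [0.1473 0.1551 0.1602]
scene guard 341 [ 522.4 -215.1] [54.6 93.1] 10.9 z [0.1505 0.1619 0.1697]
scene foot 1622 [ 518.2 -213.1] [ 93.4 284.8] 11.1 z [0.0076 0.0117 0.016 ]
wrist bar 3635 [ 517.3 -214.6] [ 15.2 235. ] 11.2 z [0.1542 0.1584 0.1603]
wrist guard 6771 [ 514.6 -186. ] [ 52.4 160.3] 11.2 z [0.1616 0.1654 0.1695]
wrist foot 7580 [ 516.8 -214.3] [ 90.1 279.7] 11.4 z [0.0112 0.0133 0.015 ]
side bar 198 [ 515.8 -214.6] [ 23.6 232.1] 11.0 z [0.1429 0.1529 0.1592]
side guard 371 [ 489.  -195.1] [150.2 177.1] 36.5 z [0.1507 0.1618 0.4184]
side foot 1286 [ 514.3 -220.7] [ 99.4 279.9] 11.4 z [0.0072 0.0106 0.0159]
```

View pics/r3scene.png

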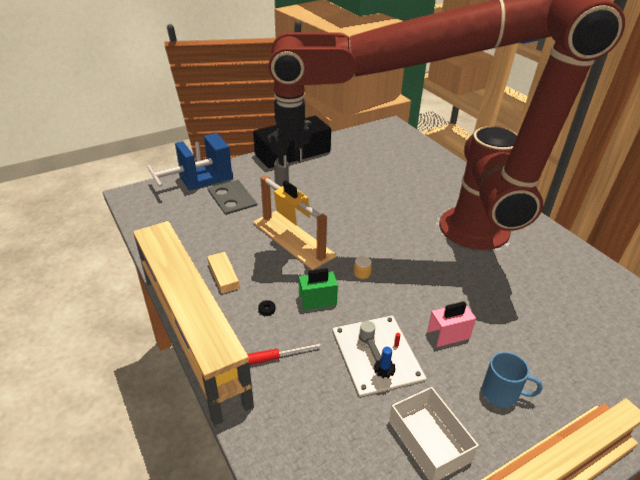

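The guard hangs level and centred on the bar at (290,203), with the gripper clear above it; the bystanders are unmoved. The pivot body at (368,330) is now exposed, with the knob at (387,358).

jog_arm([
  [0, 0, 0, 0, 0, 0.18, 0],
  [0, 0, 0, 0, 0, 0.18, 0],
  [0, 0, 0, 0, 0, 0.18, 0],
  [0.5, 0, 0, 0, 0, 0, 0],
  [1, 0, 0, 0, 0, 0, 0],
  [1, 0, 0, 0, 0, 0, 0],
  [1, 0, 0, 0, 0, 0, 0],
  [1, 0, 0, 0, 0, 0, 0],
])

```text
t: 14.1
tool_pos: [0.5407, -0.1247, 0.2584]
tool_rot: [-2.465, -1.945, 0.001]
contact_force: [-0.2, -1.3, -0.5]
opening: 0.0427
grip_force: 0.0
```

jog_arm([
  [1, 0, 0, 0, 0, 0, 0],
  [1, 0, 0, 0, 0, 0, 0],
  [1, 0, 0, 0, 0, 0, 0],
  [1, 0, 0, 0, 0, 0, 0],
  [1, 0, 0, 0, 0, 0, 0],
  [1, 0, 0, 0, 0, 0, 0],
  [1, 0, 0, 0, 0, 0, 0],
  [1, 0, 0, 0, 0, 0, 0],
])

```text
t: 14.9
tool_pos: [0.5783, 0.0308, 0.2584]
tool_rot: [-2.465, -1.946, 0.002]
contact_force: [0.8, -0.9, -0.1]
opening: 0.0426
grip_force: 0.0
```

jog_arm([
  [1, 0, 0, 0, 0, 0, 0],
  [1, 0, 0, 0, 0, 0, 0],
  [1, -0.4, 0, 0, 0, 0, 0],
  [1, -0.4, 0, 0, 0, 0, 0],
  [1, -0.5, 0, 0, 0, 0, 0],
  [1, -0.5, 0, 0, 0, 0, 0],
  [1, -0.5, 0, 0, 0, 0, 0],
  [0, 0, 0, 0, 0, 0, 0],
])

```text
t: 15.7
tool_pos: [0.5657, 0.1788, 0.2584]
tool_rot: [-2.462, -1.948, 0.002]
contact_force: [-0.7, -1.0, -0.5]
opening: 0.0421
grip_force: 0.0
```

Run:
```python
from h import *
o=ctrl.get_obs();print(o["tool_pos"].round(4),R.from_rotvec(o["tool_rot"]).as_matrix().round(3).tolist())
for n in("scene","wrist"):
    im,d,K,T=grab(n);save("k"+n+".png",im);W=cloud(d,K,T);z=W[...,2]
    hsv=cv2.cvtColor(im,cv2.COLOR_RGB2HSV);H,S,V=[hsv[...,i].astype(int) for i in range(3)]
    D=lambda x,y,r:np.hypot(W[...,0]-x,W[...,1]-y)<r
    for nm,m in(("knob",(H>100)&(H<130)&(S>120)&(z>.105)&(z<.12)&D(.578,.333,.03)),
        ("pivot",D(.552,.226,.03)&(abs(z-.068)<.006)),
        ("pin",D(.497,.27,.02)&((H<8)|(H>172))&(S>120)&(z>.045)),
        ("pink",D(.45,.25,.2)&(H>160)&(H<178)&(S>60)&(S<170)&(z>.02)),):
        P=W[m]
        if len(P)>9:
            r=cv2.minAreaRect((P[:,:2]*1000).astype(np.float32));print(n,nm,len(P),np.round(r[0],1),np.round(r[1],1),round(r[2],1),"z",np.percentile(P[:,2],[2,50,98]).round(4))
```

```text
[0.5657 0.1788 0.2584] [[0.23, 0.973, -0.002], [0.973, -0.23, 0.001], [0.0, -0.002, -1.0]]
scene knob 69 [578.8 333.8] [19.5 17.4] 54.1 z [0.1059 0.111  0.1144]
scene pivot 157 [552.  224.3] [34.8 36.5] 6.3 z [0.0635 0.0673 0.0709]
scene pin 22 [496.3 269. ] [10.3 10.2] 0.3 z [0.0464 0.0504 0.0536]
scene pink 777 [454.6 301. ] [289.   71.9] 2.1 z [0.0214 0.0608 0.0766]
wrist knob 776 [577.7 331.1] [20.9 20.3] 32.4 z [0.1068 0.113  0.1147]
wrist pivot 1094 [551.7 224.9] [35.  34.5] 74.1 z [0.0675 0.0693 0.0709]
wrist pin 127 [495.7 268.3] [10.3 10.5] 75.8 z [0.0466 0.0532 0.0547]
wrist pink 4391 [463.5 246.7] [148.9 315.9] 86.6 z [0.0696 0.0733 0.0754]
```

jog_arm([
  [0.95, -0.14, 0, 0, 0, 0, 0],
  [0.95, -0.15, 0, 0, 0, 0, 0],
  [0.95, -0.14, 0, 0, 0, 0, 0],
  [0.95, -0.15, 0, 0, 0, 0, 0],
  [0.95, -0.14, 0, 0, 0, 0, 0],
  [0.95, -0.15, 0, 0, 0, 0, 0],
  [0.95, -0.14, 0, 0, 0, 0, 0],
  [0.95, -0.15, 0, 0, 0, 0, 0],
])

```text
t: 16.6
tool_pos: [0.5805, 0.331, 0.2592]
tool_rot: [2.47, 1.942, -0.0]
contact_force: [0.2, -0.1, -0.2]
opening: 0.0428
grip_force: 0.0
```

jog_arm([
  [0, 0, 1, 0, 0, 0, 0],
  [0, 0, 1, 0, 0, 0, 0],
  [0, 0, 1, 0, 0, 0, 0],
  [0, 0, 1, 0, 0, 0, 0],
  [0, 0, 1, 0, 0, 0, 0],
  [0, 0, 1, 0, 0, 0, 0],
  [0, 0, 0, 0, 0, 0, 0],
  [0, 0, 0, 0, 0, 0, 0],
])

```text
t: 17.4
tool_pos: [0.5803, 0.3299, 0.1392]
tool_rot: [-2.469, -1.942, 0.001]
contact_force: [0.5, 0.6, 0.4]
opening: 0.0427
grip_force: 0.0
```

Run:
```python
from h import *
o=ctrl.get_obs();print(o["tool_pos"].round(4),R.from_rotvec(o["tool_rot"]).as_matrix().round(3).tolist())
f=np.load("scene.npz");K,T,d=f["K"],f["T"],f["d"]
W=cloud(d,K,T)[295:350,425:478].reshape(-1,3);W=W[W[:,2]>.066];print("pink",W.min(0),W.max(0))
r=cv2.minAreaRect((W[:,:2]*1000).astype(np.float32));print(r)
```

```text
[0.5803 0.3299 0.1392] [[0.236, 0.972, -0.001], [0.972, -0.236, -0.0], [-0.0, -0.0, -1.0]]
pink [0.30613117 0.26102647 0.06610295] [0.40591219 0.33143238 0.11004921]
((356.01763916015625, 296.790771484375), (56.352500915527344, 93.24771118164062), 78.28348541259766)
```

jog_arm([
  [0.07, -0.13, 0, 0, 0, 0, 0],
  [0, 0, 0.8, 0, 0, 0, 0],
  [0, 0, 0.8, 0, 0, 0, 0],
  [0, 0, 0.8, 0, 0, 0, 0],
  [0, 0, 0.8, 0, 0, 0, 0],
  [0, 0, 0, 0, 0, 0, -0.3],
  [0, 0, 0, 0, 0, 0, -0.6],
  [0, 0, 0, 0, 0, 0, -1],
], grip_force=60)

```text
t: 18.2
tool_pos: [0.5773, 0.3306, 0.0732]
tool_rot: [-2.47, -1.941, 0.004]
contact_force: [2.0, -0.5, -12.1]
opening: 0.0205
grip_force: 59.3
```

jog_arm([
  [0, 0, 0, 0, 0, 0, -1],
  [0, 0, 0, 0, 0, 0, -1],
  [0, 0, 0, 0, 0, 0, -1],
  [0, 0, 0, 0, 0, 0, -1],
])

```text
t: 18.6
tool_pos: [0.5771, 0.3306, 0.0733]
tool_rot: [-2.47, -1.941, 0.005]
contact_force: [3.2, -1.3, -19.7]
opening: 0.0207
grip_force: 59.3
```

jog_arm([
  [0, 0, 0.1, 0, 0, 0, -1],
  [-0.01, -0.27, 0, 0, 0, -0.064, -1],
  [-0.03, -0.55, 0, 0, 0, -0.127, -1],
  [-0.03, -0.55, 0, 0, 0, -0.127, -1],
  [-0.03, -0.55, 0, 0, 0, -0.127, -1],
  [-0.03, -0.55, 0, 0, 0, -0.127, -1],
  [0, 0, 0, 0, 0, 0, -1],
])

```text
t: 19.3
tool_pos: [0.5286, 0.3313, 0.0733]
tool_rot: [1.974, 2.442, -0.0]
contact_force: [5.0, -1.2, -17.8]
opening: 0.0207
grip_force: 59.6
```

```bash
cat > a.py <<'E'
from h import *
o=ctrl.get_obs();p=o["tool_pos"];c=np.array([.552,.225])
M=R.from_rotvec(o["tool_rot"]).as_matrix();v=p[:2]-c
print(p.round(4),"rad",np.hypot(*v).round(4),"swing",(np.arctan2(v[1],v[0])-np.radians(76.3)).round(3),"toolx",(np.arctan2(M[1,0],M[0,0])-np.radians(76.3)).round(3),"F tool",(M.T@o["contact_force"]).round(1),o["wrist_torque"].round(2),o["opening"],o["grip_force"],o["t"])
E
python3 a.py
```

```text
[0.5286 0.3313 0.0733] rad 0.1088 swing 0.456 toolx 0.45 F tool [-2.2  4.7 17.8] [-0.37 -0.51 -0.1 ] 0.02066384830447545 59.61478292942047 19.3
```

jog_arm([
  [-0.03, -0.55, 0, 0, 0, -0.127, -1],
  [-0.03, -0.55, 0, 0, 0, -0.127, -1],
  [-0.03, -0.55, 0, 0, 0, -0.127, -1],
  [-0.03, -0.55, 0, 0, 0, -0.127, -1],
  [-0.02, -0.44, 0, 0, 0, -0.1, -1],
  [0, 0, 0, 0, 0, 0, -1],
  [0, 0, 0, 0, 0, 0, -1],
])

```text
t: 20.0
tool_pos: [0.4826, 0.3092, 0.0733]
tool_rot: [1.347, 2.838, 0.003]
contact_force: [4.3, 2.0, -19.9]
opening: 0.0206
grip_force: 60.4
```

```bash
python3 a.py
```

```text
[0.4826 0.3092 0.0733] rad 0.1091 swing 0.928 toolx 0.924 F tool [-1.2  4.6 19.9] [ 0.06 -0.59 -0.16] 0.02060583719156453 60.419079065322876 20.0
```

jog_arm([
  [0, -0.15, 0, 0, 0, -0.03, -1],
  [0, -0.1, 0, 0, 0, 0, -1],
  [0, 0, 0, 0, 0, 0, -1],
  [0, 0, 0, 0, 0, 0, -1],
  [0, 0, 0, 0, 0, 0, -1],
])

```text
t: 20.5
tool_pos: [0.4801, 0.3071, 0.0734]
tool_rot: [1.312, 2.852, 0.009]
contact_force: [9.8, 5.8, -23.5]
opening: 0.0203
grip_force: 60.5
```

```bash
python3 a.py; python3 r.py r4
python3 - <<'E'
import cv2
a=cv2.imread("pics/r4scene.png");cv2.imwrite("pics/end.png",cv2.resize(a[150:420,240:480],None,fx=2.2,fy=2.2))
E
```

```text
[0.4801 0.3071 0.0734] rad 0.1091 swing 0.958 toolx 0.948 F tool [-2.  11.1 23.6] [ 0.54 -1.23  0.12] 0.0203479360708114 60.45993268489838 20.5
[0.4801 0.3071 0.0734] [[-0.651, 0.759, 0.004], [0.759, 0.651, 0.004], [0.0, 0.006, -1.0]] [  9.8   5.8 -23.5]
scene bar 194 [ 520.8 -214.6] [ 19.4 230.3] 10.3 z [0.1465 0.1554 0.1601]
scene guard 346 [ 521.8 -214.8] [55.3 93.3] 9.4 z [0.1507 0.162  0.1712]
scene foot 1639 [ 519.3 -213.7] [ 95.2 287.1] 11.4 z [0.0075 0.0116 0.0162]
side bar 200 [ 511.6 -218.5] [ 24.8 229.5] 12.6 z [0.1438 0.1531 0.1605]
side guard 339 [ 501.5 -178.1] [ 63.8 183. ] 14.5 z [0.1505 0.1616 0.1728]
side foot 1266 [ 515.7 -220.3] [ 98.3 282. ] 11.9 z [0.0072 0.0108 0.0157]
```

View pics/end.png

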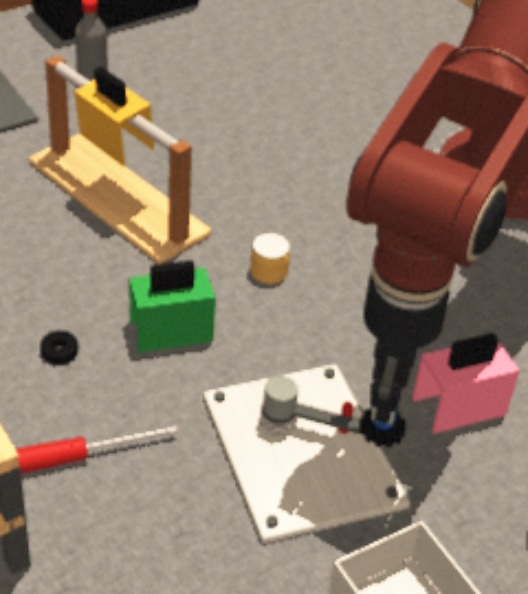

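The crop shows the cage arm lying against the red pin at (347,415), with the knob held in the gripper at (383,428). The guard hangs on the bar at (112,115). The swing measures about 0.95 rad and the tangential force rose from 4.6 to 11 N, so the arm is on its stop. I hand in.

```bash
python3 -c "
from station import ctrl
print(ctrl.finish_job())"
```

```text
the job is handed in; nothing more can be done
None
```

The yellow guard hangs released on the rail, the cage arm is held against the red stop pin by its blue knob (swing about 0.95 rad), and the job was handed in at about 21 s; no verdict was returned.

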